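Test the creasing machine's emergency stop and make the machine ready again

ROBOT

A 6-joint arm with a two-finger parallel gripper is mounted at the origin on a cart in front of the work surface, level with it; the furniture and walls round the work are solid. World frame = base frame: x ahead of the robot, y to its left, z up, the work surface at z = 0. Lengths are in m, angles in degrees, forces in N, time in s.
With the tool pointing down it reaches from about 0.4 to 0.825 m from the base axis. Payload 7 kg.
Tool frame: the origin (TCP) lies midway between the tips of the shut fingers; the grasp point (between the pads) lies 19 mm behind it (ctrl.hold_point_z is the distance from the TCP to the grasp point, in m); z points along the fingers, y is the line along which they close (so a half turn about z gives the same grasp; the last joint's range is limited). The gripper opens to 88 mm and grips with 3 to 60 N. Pads are 19 mm wide; open, the fingers measure 130 mm over their backs; the gripper's body (78 mm by 193 mm) begins 47 mm behind the grasp point.
Start: joints at [-53.68, 20.546, 0.682, 0, -70.136, -16.507], TCP at [0.229, -0.635, 0.227] pointing down, gripper open.
Joint ranges: [-176.03, 176.03], [-82.01, 121.73], [-58.28, 71.71], [-173.87, 95.51], [-174.79, -0.11], [-173.66, 173.66]. Speed limits (degrees/s): [136.94, 136.94, 172.46, 180, 180, 180].

INTERFACE

Orientations are given as [roll, pitch, yaw] about the fixed x, y, z axes, in that order (R = Rz(yaw) Ry(pitch) Rx(roll)).
In Python, from plant import ctrl gives the robot as it stands.
- The arm moves only by the tool apply_moves, never from a script. Its argument "deltas" is a list of rows, each an object with "fingers": the finger opening in mm, from 0 to 87.6; "delta_pos": the shift along the tool's x, y, z in mm, a list of three; "angular": the turn, a rotation vector about the tool's x, y, z in degrees, a list of three. A call has 1 to 10 rows; each row is the pose to reach, as a shift and turn from the pose commanded when the call began, along the tool's axes at that moment; what a row does not reach only later rows make up. A row lasts 1/10 s, in which the tool goes at most 50 mm and 8.59 degrees, less where a joint would pass 70% of its speed; a pose out of reach is approached as far as the arm can. A call with a gripper value outside its range is refused whole. The fingers move at their own pace and stop on an object; the grip force is fixed at half the most. Time passes only in rows, so rows that repeat a pose let the fingers close. It gives the time, the measured TCP pose, the force, the opening and the grip force at its end, in the units of the state.
- ctrl.get_obs(): the state, without advancing time (a new reading comes with each control period).
- ctrl.snapshot(name): name is "scene" or "top" or "wrist"; returns the picture (400x640x3 uint8, red, green, blue); there is no depth.
- ctrl.camera_params(name): a dict with "fx", "fy", "cx", "cy" (pixels), "cam_to_world" (4x4, takes a point from camera to world coordinates); the wrist camera has in their place "mount" (4x4, takes a point from camera to tool coordinates, whose origin is the TCP and whose axes are the flange's). Camera axes: x right, y up, looking along -z (the intrinsics and any distortion apply to the point x, -y, -z); pixel columns grow to the right and rows downward; lengths in m; the calibration is good to about 2 mm. A picture is of the moment at which its call begins: read the wrist's pose just before it. camera_params takes no time and is no camera call.
- ctrl.close_job(): hands the job in; it is judged then, once.
The state is a dict: "clock": time; "joint_pos": joint angles; "qvel": joint speeds; "tau": joint torques, N m; "tool_pos": TCP position; "orientation": TCP orientation; "force": force on the tool from outside, world axes, zero at the start; "moment": the same for the moment, N m; "opening": finger opening in m; "gripper_force": force on a finger pad.
Only numpy, scipy, OpenCV 4.12 (cv2) and the standard library are available. Lean on these libraries where they do the work, as an engineer would, in place of code of your own. Each camera call takes 0.05 s, during which the arm holds its last target. There are 200 camera calls.

TASK

Check the creasing machine's emergency stop: push the red mushroom button on the yellow box all the way in until it stays down by itself, then turn it clockwise by pushing on the side of its raised bar until it springs back out, and let it turn back. Then press the green button on the grey box fully in and let it come up. Use only the closed or outer fingertips, never pinching the red bar between the fingers, and leave the loose things on the table where they are.

Things in the scene. Friction and masses are not known exactly. Their poses are not given: they have to be found in the camera images.
- stop_axis (a point): centre of the top face of the yellow stop box (100x100 mm body, 104 mm foot, top 60 mm above the table, fixed to the table), on the vertical axis of the red button. The point does not move during the job. A yellow shroud ring round the button, 84 mm outer and 74 mm inner diameter, stands 21 mm above this face
- bar_mid (a point): centre of the top of the raised bar on the red mushroom head, on the turning axis: the spot to press. Moves and turns with the head; 105 mm above the table when out. The head is a 67 mm disc, its flat top 20 mm below this point; the bar on it is 63 mm long, 12 mm thick, 20 mm high, with a round hub of 21 mm in its middle. x: along the bar to its first wing; y: across the bar; z: up
- wing1_tip (a point): top of the outer end of the bar's first wing, 31.5 mm from the turning axis; axes as at bar_mid. The second wing is its mirror image across the hub. To turn the head clockwise seen from above, push the first wing towards -y on its +y flank, or the second wing towards +y on its -y flank
- stop_push (a joint): how far the red head is pushed in, m: 0 out, about 0.0077 latched in, 0.0105 at its stop. The spring pushes back with about 1.5 N at first; 5 N carries it past the catch and 6 N to its stop; it must go at least 0.009 in to catch surely. Once caught it stays in, 7 to 8 mm lower, until it is turned
- stop_twist (a joint): how far the red head is turned clockwise seen from above, rad: 0 at rest, stop at 0.95. A light spring turns it back (about 2 N at a wing 25 mm from the axis). While latched, a turn of about 0.45 to 0.6 frees the catch and the head springs out
- wing1_push: half of the grip bar's first wing, 24 mm long, 6 mm thick and 20 mm high, from 7.5 to 31.5 mm from the turning axis; its outer upright flank is the one to push (+y flank). Its origin lies on the turning axis at the underside of the yellow box, not at the wing
- wing1_back: half of the grip bar's first wing, 24 mm long, 6 mm thick and 20 mm high, from 7.5 to 31.5 mm from the turning axis; its outer upright flank is the one to leave alone (-y flank). Its origin lies on the turning axis at the underside of the yellow box, not at the wing
- wing2_push: half of the grip bar's second wing, 24 mm long, 6 mm thick and 20 mm high, from 7.5 to 31.5 mm from the turning axis; its outer upright flank is the one to push (-y flank). Its origin lies on the turning axis at the underside of the yellow box, not at the wing
- wing2_back: half of the grip bar's second wing, 24 mm long, 6 mm thick and 20 mm high, from 7.5 to 31.5 mm from the turning axis; its outer upright flank is the one to leave alone (+y flank). Its origin lies on the turning axis at the underside of the yellow box, not at the wing
- reset_button_top (a point): centre of the top of the green push button, 32 mm across, 68 mm above the table when up. It stands in a black collar 48 mm across, whose top is 6 mm below the green top, on a fixed grey box 80x80 mm (84 mm foot), 50 mm high
- reset_button (a joint): how far the green button is pressed, m: 0 up, 0.006 fully down (about 5 N); it springs back
- spool: spool of pale linen thread standing upright, 34 mm across, 46 mm high; loose, leave it alone. Origin at the centre of its underside
- wax: yellow block of beeswax, 56x38x20 mm; loose, leave it alone. Origin at the centre of its underside
- tape: roll of paper tape lying flat, 90 mm across, 19 mm high; loose, leave it alone. Origin at the centre of its underside
- clip: black binder clip standing with its wire arms up, 42x40x51 mm; loose, leave it alone. Origin at the centre of its underside
- loupe: black stand magnifier, 41 mm across, 38 mm high; loose, leave it alone. Origin at the centre of its underside

How it is judged:
By the outcome, as a careful person would: the job done as asked, in the order asked, and still so for the second after the job is handed in, with the robot touching nothing.
It also fails if it takes over 51 s, if anything falls off the work surface, if the arm or the gripper's body presses on something with over 40 N, if the wrist force passes 120 N, or if a joint passes its speed limit or range.

## Working session

There is one attempt and no reset: what is moved stays moved. The work goes in short steps, Python scripts to look and compute and a tool call to move; the robot and the scene stay as the last step left them, time stands still between calls to the robot, and variables do not carry over. Pictures are saved under pics/ and viewed, at most 10 in all, crops included, and the job is handed in when it is done.

Besides the shell and the picture viewer there is one more tool, called by a JSON object that holds its "method" and its "body". apply_moves: Moves the arm, as the interface text tells. Its arguments: {"type":"object","properties":{"deltas":{"type":"array"}},"required":["deltas"]}

```bash
mkdir -p pics; ls; python3 - <<'E'
from plant import ctrl
import cv2
for n in ("scene","top"):
    p=ctrl.camera_params(n); print({k:(v if not hasattr(v,'shape') else v.round(4).tolist()) for k,v in p.items()})
    cv2.imwrite(f"pics/{n}0.png",cv2.cvtColor(ctrl.snapshot(n),cv2.COLOR_RGB2BGR))
p=ctrl.camera_params("wrist");print(p)
o=ctrl.get_obs();print(o)
E
```

```text
pics
{'fx': 474.96201403840354, 'fy': 474.96201403840354, 'cx': 314.7823726088134, 'cy': 191.7998061010485, 'cam_to_world': [[-0.6458, 0.2876, -0.7073, -0.3321], [-0.7633, -0.2654, 0.589, 0.736], [-0.0183, 0.9202, 0.3909, 0.6112], [0.0, 0.0, 0.0, 1.0]]}
{'fx': 404.5409427264673, 'fy': 404.5409427264673, 'cx': 316.4117163470803, 'cy': 205.70910953119608, 'cam_to_world': [[0.001, 0.9983, -0.0589, 0.503], [-0.9998, 0.0022, 0.0202, -0.0463], [0.0203, 0.0588, 0.9981, 1.0602], [0.0, 0.0, 0.0, 1.0]]}
{'fx': 335.79518175056, 'fy': 335.79518175056, 'cx': 317.18102514487765, 'cy': 201.1007049390226, 'mount': array([[ 4.00096761e-04,  9.58065587e-01,  2.86548723e-01,
         7.71066453e-02],
       [ 9.99999444e-01, -1.03690455e-04, -1.04957467e-03,
        -5.51212164e-04],
       [-9.75849006e-04,  2.86548983e-01, -9.58065096e-01,
        -1.57068789e-01],
       [ 0.00000000e+00,  0.00000000e+00,  0.00000000e+00,
         1.00000000e+00]])}
{'clock': 0.1, 'joint_pos': array([-5.36781160e+01,  2.05876079e+01,  6.39443701e-01, -1.81085751e-02,
       -7.01362041e+01, -1.65064964e+01]), 'qvel': array([-0.00500181, -0.0855264 ,  0.08547339,  0.09526703, -0.00097746,
        0.02247582]), 'tau': array([-3.06886621e-03, -5.84163952e+01,  2.93751329e+01,  7.01552019e+00,
        1.01145194e-02, -5.74487035e-05]), 'tool_pos': array([ 0.22864257, -0.6346313 ,  0.22571528]), 'orientation': array([ 1.79914272e+02, -7.65072576e-03, -1.60190772e+02]), 'force': array([ 0.79816364, -0.0748018 ,  0.12301621]), 'moment': array([-0.00456071,  0.03468651, -0.02043557]), 'gripper_force': 0.0, 'opening': 0.08758048925282347}
```

View pics/top0.png

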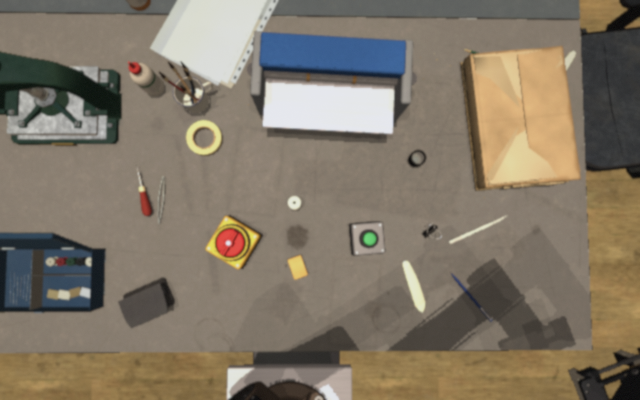

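View pics/scene0.png

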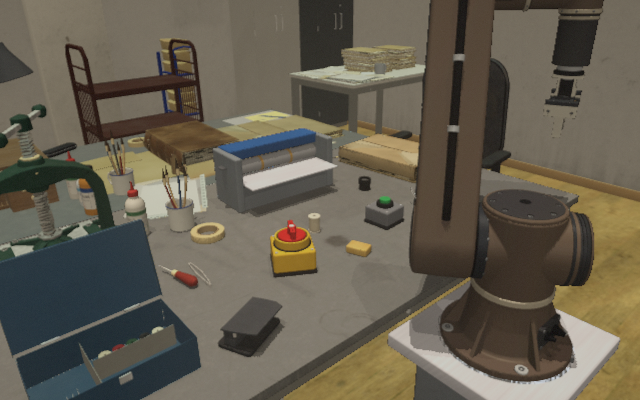

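The top view shows the red head at about (228,242), the green button at (370,239), the wax at (298,267), the spool at (294,203), the clip at (432,232), the loupe at (417,158) and the tape at (204,138). The scene view agrees. Next I measure positions.

```bash
cat > h.py <<'E'
import numpy as np, cv2
from scipy.spatial.transform import Rotation as R
from plant import ctrl
def cam(name):
    """intrinsics and camera->world for the current pose"""
    p=ctrl.camera_params(name)
    if name=="wrist":
        o=ctrl.get_obs(); T=np.eye(4)
        T[:3,:3]=R.from_euler("xyz",o["orientation"],degrees=True).as_matrix(); T[:3,3]=o["tool_pos"]
        T=T@p["mount"]
    else: T=p["cam_to_world"]
    return p,T
def ray(c,uv,z):
    p,T=c; d=T[:3,:3]@np.array([(uv[0]-p["cx"])/p["fx"],-(uv[1]-p["cy"])/p["fy"],-1])
    return T[:3,3]+d*(z-T[2,3])/d[2]
def proj(c,X):
    p,T=c; q=T[:3,:3].T@(np.asarray(X)-T[:3,3]); return np.array([p["cx"]-p["fx"]*q[0]/q[2],p["cy"]+p["fy"]*q[1]/q[2]])
def blob(img,lo,hi,near=None):
    hsv=cv2.cvtColor(img,cv2.COLOR_RGB2HSV); hsv[...,0]=(hsv[...,0].astype(int)+30)%180  # red in the middle of hue
    m=cv2.inRange(hsv,lo,hi); cs=cv2.findContours(m,cv2.RETR_EXTERNAL,cv2.CHAIN_APPROX_NONE)[0]
    c=max(cs,key=cv2.contourArea) if near is None else min((c for c in cs if cv2.contourArea(c)>30),key=lambda c:np.hypot(*(np.array(cv2.minEnclosingCircle(c)[0])-near)))
    return c
RED=((15,150,80),(37,255,255)); GREEN=((75,100,60),(110,255,255)); YEL=((43,110,80),(62,255,255))
def tool_delta(target,yaw=None):
    """shift (mm, tool axes) from commanded-ish pose to a world point"""
    o=ctrl.get_obs(); M=R.from_euler("xyz",o["orientation"],degrees=True).as_matrix()
    return (M.T@(np.asarray(target)-o["tool_pos"])*1000).round(1)
E
python3 - <<'E'
from h import *
c=cam("top"); im=cv2.cvtColor(cv2.imread("pics/top0.png"),cv2.COLOR_BGR2RGB)
for n,col,near,z in (("red",RED,(228,242),.085),("yel",YEL,(233,242),.07),("green",GREEN,(370,239),.068)):
    b=blob(im,*col,near); e=cv2.minEnclosingCircle(b); print(n,cv2.contourArea(b),e,cv2.minAreaRect(b),ray(c,cv2.minAreaRect(b)[0],z).round(4))
for n,uv,z in (("spool",(294,203),.046),("wax",(298,267),.02),("clip",(432,232),.03),("barhi",(228,243),.105)): print(n,ray(c,uv,z).round(3))
s=cam("scene"); im=cv2.cvtColor(cv2.imread("pics/scene0.png"),cv2.COLOR_BGR2RGB)
for n,col,near,z in (("red",RED,(292,238),.095),("green",GREEN,(385,201),.068)):
    b=blob(im,*col,near); q=cv2.minAreaRect(b)[0]; print(n,q,ray(s,q,z).round(4))
a=cv2.imread("pics/top0.png")[190:290,180:320]; b=cv2.imread("pics/scene0.png")[200:290,250:376]
cv2.imwrite("pics/c1.png",np.hstack([cv2.resize(a,(390,400),interpolation=2),cv2.resize(b,(400,400),interpolation=2)]))
for p in ([.45,0,.3],[.45,0,.25]): print(tool_delta(p))
E
```

```text
red 568.5 ((229.94827270507812, 242.52586364746094), 13.958288192749023) ((229.5, 242.5), (27.0, 27.0), 90.0) [0.4719 0.1418 0.085 ]
yel 1701.5 ((232.5, 242.5), 28.257841110229492) ((232.47061157226562, 241.88235473632812), (42.18865203857422, 42.531646728515625), 30.963754653930664) [0.473  0.1375 0.07  ]
green 125.0 ((369.17327880859375, 238.3712921142578), 6.731837749481201) ((369.0, 238.5), (13.0, 12.0), 90.0) [ 0.4813 -0.1955  0.068 ]
spool [ 0.57  -0.011  0.046]
wax [ 0.408 -0.021  0.02 ]
clip [ 0.497 -0.363  0.03 ]
barhi [0.471 0.141 0.105]
red (291.02490234375, 234.52264404296875) [0.4472 0.1606 0.095 ]
green (385.0, 199.5) [ 0.4752 -0.1915  0.068 ]
[-423.3  522.2  -73.6]
[-423.3  522.1  -23.6]
```

View pics/c1.png

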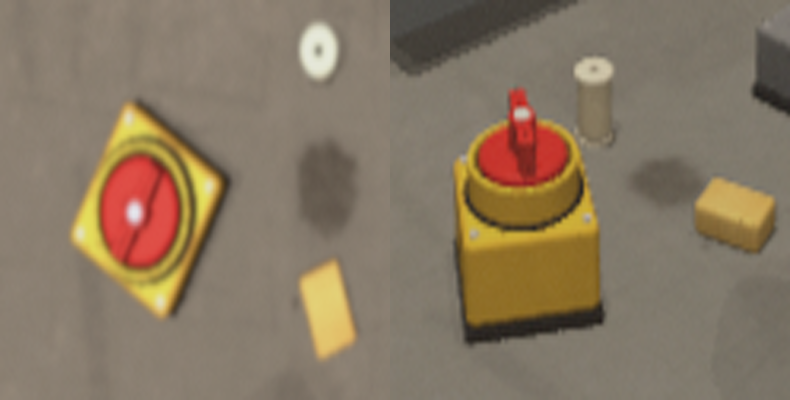

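Stop axis is near (0.472, 0.141), green button near (0.481, -0.195), and the bar lies at about -34°. I'm heading over the stop with fingers closed.

{"method": "apply_moves", "body": {"deltas": [{"fingers": 0,"delta_pos": [-357,281,5],"angular": [0,0,-70]},{"fingers": 0,"delta_pos": [-357,281,5],"angular": [0,0,-70]},{"fingers": 0,"delta_pos": [-357,281,5],"angular": [0,0,-70]},{"fingers": 0,"delta_pos": [-357,281,5],"angular": [0,0,-70]},{"fingers": 0,"delta_pos": [-357,281,5],"angular": [0,0,-70]},{"fingers": 0,"delta_pos": [-357,281,5],"angular": [0,0,-70]},{"fingers": 0,"delta_pos": [-357,281,5],"angular": [0,0,-70]},{"fingers": 0,"delta_pos": [-357,281,5],"angular": [0,0,-70]},{"fingers": 0,"delta_pos": [-357,281,5],"angular": [0,0,-70]},{"fingers": 0,"delta_pos": [-357,281,5],"angular": [0,0,-70]}]}}

```text
clock: 1.1
tool_pos: [0.4716, -0.2458, 0.2214]
orientation: [-180.0, 0.0, -89.9]
force: [-0.8, -0.7, 0.1]
opening: 0.0133
gripper_force: 0.0
```

```bash
python3 -c "
from h import *
o=ctrl.get_obs(); print(o['clock'],o['tool_pos'],o['orientation'],o['joint_pos'],tool_delta([.472,.141,.2]))"
```

```text
1.1 [ 0.47164899 -0.24576929  0.22138183] [-1.79972331e+02  2.54189191e-02 -8.98785489e+01] [-6.40587119e+00  7.24907047e+00 -1.77710788e+01 -3.13467312e-02
 -6.49552543e+01  6.54057993e+00] [-386.8   -1.2   21.6]
```

{"method": "apply_moves", "body": {"deltas": [{"fingers": 0,"delta_pos": [-386,-1,20],"angular": [0,0,-56]},{"fingers": 0,"delta_pos": [-386,-1,20],"angular": [0,0,-56]},{"fingers": 0,"delta_pos": [-386,-1,20],"angular": [0,0,-56]},{"fingers": 0,"delta_pos": [-386,-1,20],"angular": [0,0,-56]},{"fingers": 0,"delta_pos": [-386,-1,20],"angular": [0,0,-56]},{"fingers": 0,"delta_pos": [-386,-1,20],"angular": [0,0,-56]},{"fingers": 0,"delta_pos": [-386,-1,20],"angular": [0,0,-56]},{"fingers": 0,"delta_pos": [-386,-1,20],"angular": [0,0,-56]},{"fingers": 0,"delta_pos": [-386,-1,20],"angular": [0,0,-56]},{"fingers": 0,"delta_pos": [-386,-1,20],"angular": [0,0,-56]}]}}

```text
clock: 2.1
tool_pos: [0.4712, 0.1367, 0.2011]
orientation: [179.9, 0.0, -34.1]
force: [0.2, -0.7, -0.1]
opening: 0.0003
gripper_force: 0.0
```

```bash
cat > look.py <<'E'
import sys
from h import *
c=cam("wrist"); im=ctrl.snapshot("wrist"); o=ctrl.get_obs()
print(o["clock"],o["tool_pos"].round(4),o["orientation"].round(2),o["force"].round(2),o["opening"])
cv2.imwrite(f"pics/{sys.argv[1]}.png",im[...,::-1])
E
python3 look.py w1
```

```text
2.15 [0.4713 0.136  0.2012] [ 1.7995e+02  2.0000e-02 -3.4170e+01] [ 0.87 -0.78 -0.65] 0.0006468463931890726
```

View pics/w1.png

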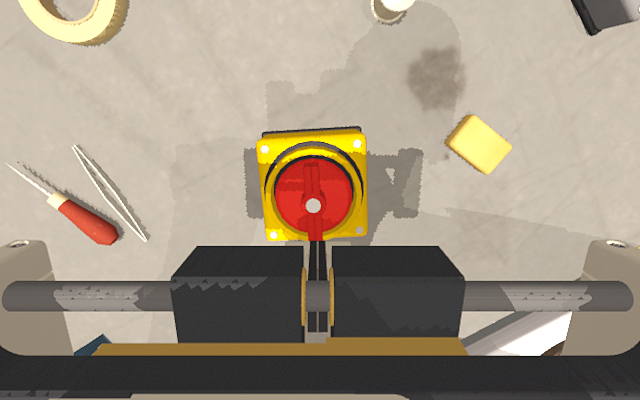

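The wrist view shows the head at about (313,195), the silver hub centre at (313,206) and the bar nearly vertical in the picture, so it lies along tool x. Two narrow fingertips end near (317,245). I'm measuring these and checking the fingertip shape from the scene camera.

```bash
python3 - <<'E'
from h import *
c=cam("wrist"); im=cv2.imread("pics/w1.png"); rgb=im[...,::-1].copy(); hsv=cv2.cvtColor(rgb,cv2.COLOR_RGB2HSV)
g=(hsv[...,1]<60)&(hsv[...,2]>120); g[:195]=0; g[218:]=0; g[:,:300]=0; g[:,327:]=0
v,u=np.nonzero(g); print("hub px",u.mean(),v.mean(),len(u),ray(c,(u.mean(),v.mean()),.105).round(4))
m=cv2.inRange(hsv,YEL[0] and (15,110,80),(32,255,255)); m[:,:240]=0; m[:,385:]=0; m[:120]=0; m[245:]=0
r=cv2.minAreaRect(np.argwhere(m)[:,::-1].astype(np.float32)); b=cv2.boxPoints(r); print(b.round(0).tolist()); P=[ray(c,q,.06) for q in b]; print(np.round(P,4).tolist(),np.mean(P,0).round(4))
for q in ((.4713,.136,.2012),(.472,.141,.105)): print(proj(c,q).round(1))
s=cam("scene"); o=ctrl.get_obs(); t=proj(s,o["tool_pos"]); print("tip in scene",t)
x,y=int(t[0]),int(t[1]); sc=ctrl.snapshot("scene")[...,::-1]
a=cv2.resize(sc[y-70:y+70,x-70:x+30],(400,560),interpolation=cv2.INTER_CUBIC)
b=cv2.resize(im[125:255,265:370],(400,495),interpolation=cv2.INTER_CUBIC); b=cv2.copyMakeBorder(b,0,65,0,0,0)
cv2.imwrite("pics/c2.png",np.hstack([a,b]))
E
```

```text
hub px 312.94375 205.3625 160 [0.4722 0.1395 0.105 ]
[[255.0, 134.0], [365.0, 127.0], [371.0, 237.0], [262.0, 244.0]]
[[0.5433, 0.153, 0.06], [0.4943, 0.0707, 0.06], [0.403, 0.1199, 0.06], [0.4565, 0.211, 0.06]] [0.4743 0.1387 0.06  ]
[317.6 259.3]
[311.6 206.6]
tip in scene [291.36938928 186.08962976]
```

View pics/c2.png

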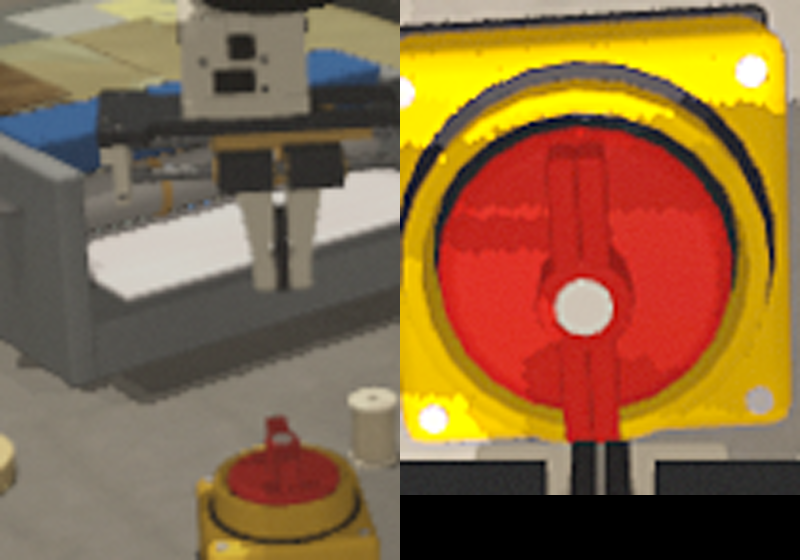

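Closed fingertips are roughly 32 mm (y) × 19 mm (x), tapering wider upward. The axis is at about (0.472, 0.140). Now pressing the red head.

{"method": "apply_moves", "body": {"deltas": [{"fingers": 0,"delta_pos": [-1.5,-3.8,45],"angular": [0,0,0]},{"fingers": 0,"delta_pos": [-1.5,-3.8,75],"angular": [0,0,0]},{"fingers": 0,"delta_pos": [-1.5,-3.8,92],"angular": [0,0,0]},{"fingers": 0,"delta_pos": [-1.5,-3.8,96],"angular": [0,0,0]},{"fingers": 0,"delta_pos": [-1.5,-3.8,98],"angular": [0,0,0]},{"fingers": 0,"delta_pos": [-1.5,-3.8,100],"angular": [0,0,0]},{"fingers": 0,"delta_pos": [-1.5,-3.8,102],"angular": [0,0,0]},{"fingers": 0,"delta_pos": [-1.5,-3.8,104],"angular": [0,0,0]},{"fingers": 0,"delta_pos": [-1.5,-3.8,105],"angular": [0,0,0]},{"fingers": 0,"delta_pos": [-1.5,-3.8,105],"angular": [0,0,0]}]}}

```text
clock: 3.2
tool_pos: [0.4732, 0.1403, 0.0975]
orientation: [-179.9, -0.1, -34.2]
force: [-0.1, -2.7, 5.1]
opening: 0.0004
gripper_force: 2.1
```

```bash
python3 - <<'E'
from h import *
o=ctrl.get_obs(); print(o["tool_pos"].round(5),o["force"].round(2),o["orientation"].round(2))
p=ctrl.camera_params("wrist"); T=np.eye(4); T[:3,:3]=R.from_euler("xyz",[179.95,.02,-34.17],degrees=True).as_matrix(); T[:3,3]=[.4713,.136,.2012]; c=(p,T@p["mount"])
a,h,b=[ray(c,q,.105) for q in ((311.7,166.5),(312.94,205.4),(315.4,239))]
for d in (a-h,h-b,a-b): print(np.degrees(np.arctan2(d[1],d[0])),np.hypot(*d[:2]))
E
```

```text
[0.47321 0.14027 0.09747] [-0.08 -2.73  5.1 ] [-1.7992e+02 -5.0000e-02 -3.4190e+01]
-32.614783083283015 0.03117424604365829
-30.361326218900526 0.02879645993930003
-31.532734199705853 0.05995912874193008
```

{"method": "apply_moves", "body": {"deltas": [{"fingers": 0,"delta_pos": [0,0,2],"angular": [0,0,0]},{"fingers": 0,"delta_pos": [0,0,4],"angular": [0,0,0]},{"fingers": 0,"delta_pos": [0,0,5],"angular": [0,0,0]},{"fingers": 0,"delta_pos": [0,0,5],"angular": [0,0,0]}]}}

```text
clock: 3.6
tool_pos: [0.474, 0.1405, 0.0943]
orientation: [-179.9, -0.1, -34.1]
force: [-6.7, -4.5, 28.1]
opening: 0.0006
gripper_force: 14.2
```

{"method": "apply_moves", "body": {"deltas": [{"fingers": 0,"delta_pos": [0,0,-8],"angular": [0,0,0]},{"fingers": 0,"delta_pos": [0,0,-38],"angular": [0,0,0]},{"fingers": 0,"delta_pos": [24,-28,-38],"angular": [0,0,-2]},{"fingers": 0,"delta_pos": [24,-28,-38],"angular": [0,0,-2]},{"fingers": 0,"delta_pos": [24,-28,-38],"angular": [0,0,-2]}]}}

```text
clock: 4.1
tool_pos: [0.5084, 0.1504, 0.1289]
orientation: [-180.0, 0.0, -32.2]
force: [-0.7, -0.3, -0.8]
opening: 0.0006
gripper_force: 0.0
```

```bash
python3 look.py w2; python3 - <<'E'
from h import *
o=ctrl.get_obs(); c=cam("wrist"); M=R.from_euler("xyz",o["orientation"],degrees=True).as_matrix()
print("axis in tool", tool_delta([.472,.140,.089]))
im=cv2.imread("pics/w2.png")
for X in ([.472,.14,.0973],[.472,.14,.105]): print(proj(c,X))
cv2.imwrite("pics/w2c.png",cv2.resize(im[100:300,200:440],(720,600),interpolation=cv2.INTER_CUBIC))
E
```

```text
4.15 [0.5077 0.15   0.1288] [ 1.7996e+02  5.0000e-02 -3.2230e+01] [-0.15  0.04  0.27] 0.00019751554052943482
axis in tool [-24.9  27.5  39.8]
[361.29083981 272.45250737]
[362.90134377 278.72695967]
```

View pics/w2c.png

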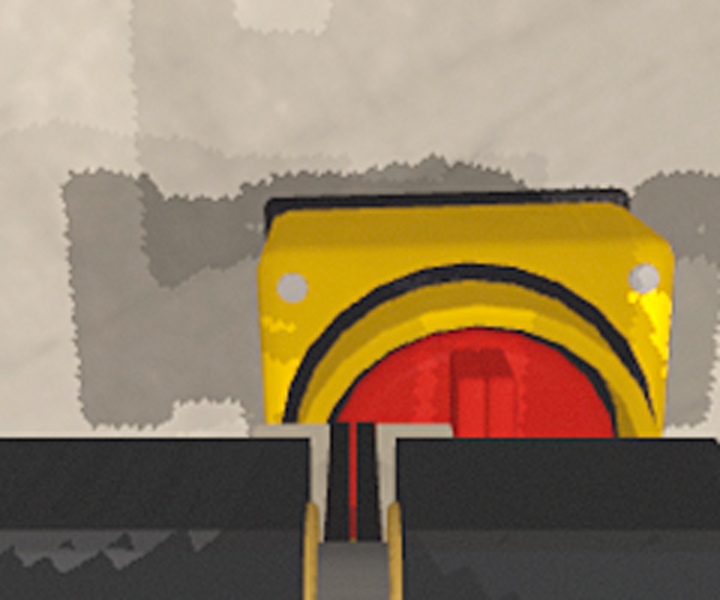

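Latched: the head sits low inside the shroud. The fingertips (crop cols 250–452) clear the bar flank (col 455) by about 5 mm. Descending beside the wing and making contact.

{"method": "apply_moves", "body": {"deltas": [{"fingers": 0,"delta_pos": [0,0,20],"angular": [0,0,0]},{"fingers": 0,"delta_pos": [0,0,35],"angular": [0,0,0]},{"fingers": 0,"delta_pos": [0,0,39.5],"angular": [0,0,0]},{"fingers": 0,"delta_pos": [0,0,39.5],"angular": [0,0,0]},{"fingers": 0,"delta_pos": [0,2,39.5],"angular": [0,0,0]},{"fingers": 0,"delta_pos": [0,4,39.5],"angular": [0,0,0]},{"fingers": 0,"delta_pos": [0,5,39.5],"angular": [0,0,0]},{"fingers": 0,"delta_pos": [0,5,39.5],"angular": [0,0,0]}]}}

```text
clock: 4.95
tool_pos: [0.5058, 0.146, 0.0907]
orientation: [-179.9, -0.0, -32.2]
force: [0.8, 0.0, 0.7]
opening: 0.0007
gripper_force: 0.4
```

```bash
python3 -c "
from h import *
o=ctrl.get_obs();print(o['tool_pos'],o['force'],o['moment'],tool_delta([.472,.140,.089]))"
```

```text
[0.50578845 0.14596645 0.09067491] [0.82205485 0.00755276 0.65703659] [ 0.21006123  0.07552024 -0.00567177] [-25.4  23.1   1.6]
```

{"method": "apply_moves", "body": {"deltas": [{"fingers": 0,"delta_pos": [2.2,2.8,1],"angular": [0,0,6]},{"fingers": 0,"delta_pos": [4.2,5.7,1],"angular": [0,0,12]},{"fingers": 0,"delta_pos": [5.8,8.9,1],"angular": [0,0,18]},{"fingers": 0,"delta_pos": [7.1,12.2,1],"angular": [0,0,24]},{"fingers": 0,"delta_pos": [8.0,15.7,1],"angular": [0,0,30]},{"fingers": 0,"delta_pos": [8.6,19.2,1],"angular": [0,0,36]},{"fingers": 0,"delta_pos": [8.8,22.7,1],"angular": [0,0,42]},{"fingers": 0,"delta_pos": [8.8,22.7,1],"angular": [0,0,42]}]}}

```text
clock: 5.75
tool_pos: [0.5014, 0.122, 0.0896]
orientation: [-179.9, 0.0, -74.3]
force: [1.5, 0.7, 1.4]
opening: 0.0001
gripper_force: 0.9
```

```bash
python3 look.py w3; python3 - <<'E'
from h import *
print(tool_delta([.472,.140,.089]))
im=cv2.imread("pics/w3.png"); s=cam("scene"); t=proj(s,[.472,.14,.09]).astype(int); sc=ctrl.snapshot("scene")[...,::-1]; print(t)
a=cv2.resize(sc[t[1]-45:t[1]+45,t[0]-45:t[0]+45],(400,400),interpolation=2); b=cv2.resize(im[140:320,230:410],(400,400),interpolation=2)
cv2.imwrite("pics/c3.png",np.hstack([a,b]))
E
```

```text
5.8 [0.5015 0.1221 0.0896] [-1.7991e+02  1.0000e-02 -7.4060e+01] [1.86 0.4  0.41] 0.00041508182660685526
[-25.3  23.4   0.6]
[291 229]
```

View pics/c3.png

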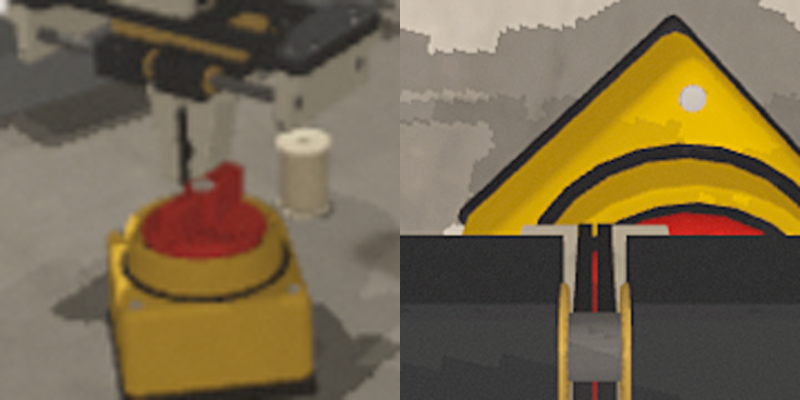

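The scene view shows the bar swung clockwise with the head up in the shroud, and the reaction is about 2 N. Orbiting back so the bar follows, then lifting.

{"method": "apply_moves", "body": {"deltas": [{"fingers": 0,"delta_pos": [-3.5,-3.3,0],"angular": [0,0,-8]},{"fingers": 0,"delta_pos": [-7.4,-6.1,0],"angular": [0,0,-16]},{"fingers": 0,"delta_pos": [-11.7,-8.3,0],"angular": [0,0,-24]},{"fingers": 0,"delta_pos": [-16.2,-9.9,0],"angular": [0,0,-32]},{"fingers": 0,"delta_pos": [-21.0,-10.8,0],"angular": [0,0,-40]},{"fingers": 0,"delta_pos": [-25.8,-11.1,0],"angular": [0,0,-48]},{"fingers": 0,"delta_pos": [-25.8,-11.1,0],"angular": [0,0,-48]},{"fingers": 0,"delta_pos": [-25.8,-11.1,-40],"angular": [0,0,-48]},{"fingers": 0,"delta_pos": [-25.8,-11.1,-80],"angular": [0,0,-48]},{"fingers": 0,"delta_pos": [-25.8,-11.1,-120],"angular": [0,0,-48]}]}}

```text
clock: 6.85
tool_pos: [0.5039, 0.1492, 0.2102]
orientation: [179.9, 0.0, -26.4]
force: [1.2, 1.0, -1.0]
opening: 0.0002
gripper_force: 0.0
```

```bash
python3 look.py w4; python3 - <<'E'
from h import *
im=cv2.imread("pics/w4.png"); s=cam("scene"); t=proj(s,[.472,.14,.09]).astype(int); sc=ctrl.snapshot("scene")[...,::-1]
cv2.imwrite("pics/s4.png",sc)
c=cam("wrist"); u=proj(c,[.472,.14,.105]).astype(int); print(u, proj(c,[.472,.14,.0973]))
f=lambda i,v,k: cv2.resize(i[max(v[1]-k,0):v[1]+k,v[0]-k:v[0]+k],(400,400),interpolation=2)
cv2.imwrite("pics/c4.png",np.vstack([np.hstack([f(sc,t,40),f(im,u,75)])]))
o=cv2.imread("pics/scene0.png"); 
print("diff in bar area now vs start",cv2.absdiff(o,sc)[t[1]-22:t[1]+15,t[0]-25:t[0]+25].mean())
print("green target delta",tool_delta([.481,-.1945,.15]),ctrl.get_obs()["clock"])
E
```

```text
6.9 [0.5072 0.1505 0.2176] [-179.64   -0.34  -26.27] [2.65 1.36 8.12] 0.0006075477581625125
[347 229] [347.1759432  226.67548045]
diff in bar area now vs start 12.931711711711712
green target delta [129.3 321.6  63.2] 6.95
```

View pics/c4.png

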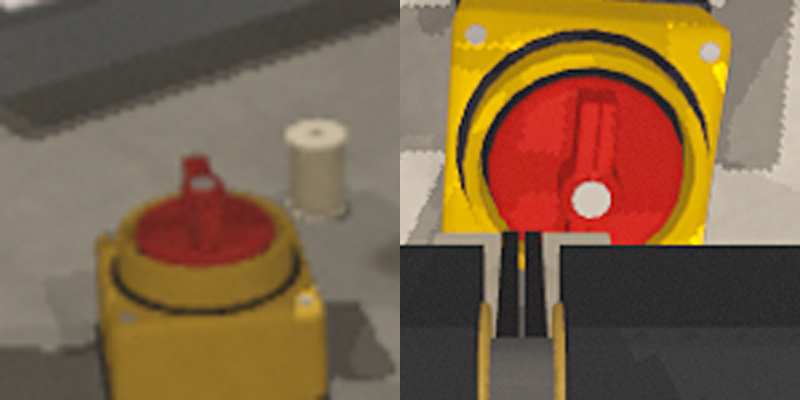

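```bash
python3 - <<'E'
from h import *
s=cam("scene"); print(proj(s,[.472,.14,.105]),proj(s,[.472,.14,.0973]))
for n in ("scene0","s4"):
    im=cv2.imread(f"pics/{n}.png")[...,::-1].copy(); b=blob(im,*RED,(292,238)); print(n,cv2.boundingRect(b),cv2.contourArea(b))
    g=(cv2.cvtColor(im,cv2.COLOR_RGB2HSV)[...,1]<70); g[:218]=0;g[245:]=0;g[:,284:][:,16:]=0;g[:,:284]=0; v,u=np.nonzero(g); print("hub",u.mean(),v.mean(),len(u))
print(tool_delta([.481,-.1945,.15]))
E
```

```text
[291.37855725 224.28016876] [291.50114507 227.1960364 ]
scene0 (278, 220, 28, 22) 301.5
hub 291.97938144329896 221.57731958762886 97
s4 (278, 221, 28, 21) 294.5
hub 292.0618556701031 221.44329896907217 97
[129.3 321.6  63.2]
```

```bash
python3 - <<'E'
from h import *
I=[cv2.imread(f"pics/{n}.png")[212:245,272:312].astype(np.float32) for n in ("scene0","s4")]
G=[i[...,1]-0.0*i[...,2] for i in I]   # green channel: silver hub bright, red dark
for i in I:
    g=i[...,1]; w=g[6:22,15:25]; print(w.astype(int)[:, 2:8].tolist())
E
```

```text
[[122, 120, 120, 119, 118, 117], [113, 108, 109, 117, 122, 119], [73, 72, 73, 91, 115, 120], [52, 55, 54, 79, 115, 122], [54, 51, 51, 62, 111, 123], [53, 48, 51, 54, 86, 116], [111, 146, 153, 154, 115, 92], [174, 196, 198, 199, 173, 106], [136, 159, 161, 158, 132, 79], [65, 81, 82, 76, 58, 45], [42, 50, 49, 52, 54, 47], [39, 50, 52, 48, 53, 49], [35, 50, 53, 46, 52, 53], [39, 48, 53, 55, 57, 53], [40, 42, 45, 48, 45, 46], [38, 39, 38, 38, 42, 37]]
[[129, 128, 129, 126, 125, 128], [118, 114, 115, 125, 126, 127], [73, 68, 70, 93, 122, 129], [40, 39, 39, 71, 120, 130], [43, 40, 40, 52, 116, 131], [39, 37, 43, 37, 90, 123], [61, 78, 83, 83, 68, 84], [94, 109, 110, 110, 99, 63], [78, 94, 98, 97, 77, 49], [50, 56, 59, 56, 47, 37], [39, 37, 41, 42, 39, 40], [38, 40, 40, 36, 42, 38], [36, 36, 39, 38, 37, 41], [40, 39, 39, 41, 40, 41], [42, 39, 44, 41, 39, 40], [38, 41, 39, 38, 43, 41]]
```

The hub rows match the starting picture exactly, so the head is fully out and the bar has turned back. Moving over to the green button.

{"method": "apply_moves", "body": {"deltas": [{"fingers": 0,"delta_pos": [129,321,40],"angular": [0,0,0]},{"fingers": 0,"delta_pos": [129,321,40],"angular": [0,0,0]},{"fingers": 0,"delta_pos": [129,321,40],"angular": [0,0,0]},{"fingers": 0,"delta_pos": [129,321,40],"angular": [0,0,0]},{"fingers": 0,"delta_pos": [129,321,40],"angular": [0,0,0]},{"fingers": 0,"delta_pos": [129,321,40],"angular": [0,0,0]},{"fingers": 0,"delta_pos": [129,321,40],"angular": [0,0,0]},{"fingers": 0,"delta_pos": [129,321,40],"angular": [0,0,0]},{"fingers": 0,"delta_pos": [129,321,40],"angular": [0,0,0]},{"fingers": 0,"delta_pos": [129,321,40],"angular": [0,0,0]}]}}

```text
clock: 7.95
tool_pos: [0.4785, -0.1949, 0.169]
orientation: [-180.0, 0.0, -26.3]
force: [0.2, 0.5, -1.2]
opening: 0.0006
gripper_force: 0.0
```

```bash
python3 look.py w5; python3 - <<'E'
from h import *
c=cam("wrist"); im=cv2.imread("pics/w5.png")[...,::-1].copy(); b=blob(im,*GREEN); q,r=cv2.minEnclosingCircle(b); print(q,r,cv2.boundingRect(b),cv2.contourArea(b))
e=cv2.fitEllipse(b); print(e); P=ray(c,e[0],.068); print(P, tool_delta(P))
E
```

```text
8.0 [ 0.4787 -0.1944  0.1691] [-179.99   -0.    -26.18] [ 0.38  0.21 -0.44] 0.00032987305582212254
(318.18603515625, 196.39535522460938) 20.42991065979004 (299, 176, 40, 41) 1216.5
((318.1537780761719, 196.43446350097656), (39.15386962890625, 39.611175537109375), 12.677955627441406)
[ 0.48267296 -0.19713231  0.068     ] [  4.8   0.7 101.1]
```

{"method": "apply_moves", "body": {"deltas": [{"fingers": 0,"delta_pos": [4.5,0.7,50],"angular": [0,0,0]},{"fingers": 0,"delta_pos": [4.5,0.7,85],"angular": [0,0,0]},{"fingers": 0,"delta_pos": [4.5,0.7,97],"angular": [0,0,0]},{"fingers": 0,"delta_pos": [4.5,0.7,100],"angular": [0,0,0]},{"fingers": 0,"delta_pos": [4.5,0.7,103],"angular": [0,0,0]},{"fingers": 0,"delta_pos": [4.5,0.7,106],"angular": [0,0,0]},{"fingers": 0,"delta_pos": [4.5,0.7,108],"angular": [0,0,0]},{"fingers": 0,"delta_pos": [4.5,0.7,109.5],"angular": [0,0,0]},{"fingers": 0,"delta_pos": [4.5,0.7,109.5],"angular": [0,0,0]},{"fingers": 0,"delta_pos": [4.5,0.7,109.5],"angular": [0,0,0]}]}}

```text
clock: 9.0
tool_pos: [0.4835, -0.1977, 0.0654]
orientation: [-179.9, -0.2, -26.1]
force: [-17.3, 11.0, 47.8]
opening: 0.0002
gripper_force: 24.4
```

```bash
python3 -c "
from h import *
o=ctrl.get_obs();print(o['tool_pos'],o['force'],o['moment'],tool_delta([.4825,-.197,.062]))"
```

```text
[ 0.48345974 -0.1977033   0.0654276 ] [-17.27672461  10.95664065  47.79977326] [ 4.69951748  6.75149835 -0.02791897] [-1.2 -0.2  3.4]
```

Blocked 3.4 mm short at 48 N, which is unexpected. Taking pictures, then backing off.

```bash
python3 - <<'E'
from h import *
for n in ("scene","top","wrist"): cv2.imwrite(f"pics/p_{n}.png",ctrl.snapshot(n)[...,::-1])
E
```

{"method": "apply_moves", "body": {"deltas": [{"fingers": 0,"delta_pos": [0,0,-5],"angular": [0,0,0]},{"fingers": 0,"delta_pos": [0,0,-10],"angular": [0,0,0]},{"fingers": 0,"delta_pos": [0,0,-60],"angular": [0,0,0]},{"fingers": 0,"delta_pos": [0,0,-109],"angular": [0,0,0]},{"fingers": 0,"delta_pos": [0,0,-109],"angular": [0,0,0]}]}}

```text
clock: 9.65
tool_pos: [0.4874, -0.1988, 0.1768]
orientation: [-179.8, -0.8, -26.1]
force: [0.6, 0.3, -0.4]
opening: 0.0007
gripper_force: 0.0
```

```bash
python3 look.py w6; python3 - <<'E'
from h import *
sc=ctrl.snapshot("scene")[...,::-1]; cv2.imwrite("pics/s6.png",sc)
s=cam("scene"); t=proj(s,[.481,-.196,.06]).astype(int); c=cam("wrist"); u=proj(c,[.481,-.196,.06]).astype(int); print(t,u)
f=lambda i,v,k: cv2.resize(i[max(v[1]-k,0):v[1]+k,v[0]-k:v[0]+k],(390,295),interpolation=2)
g=lambda n: cv2.imread(f"pics/{n}.png")
cv2.imwrite("pics/c6.png",np.vstack([np.hstack([f(g("p_scene"),t-[0,12],34),f(g("scene0"),t,22)]),np.hstack([f(g("w5"),u,48),cv2.resize(g("p_wrist")[120:320,190:450],(390,295))])]))
for X in ([.4825,-.197,.068],[.4825,-.197,.062]): print(proj(s,X),proj(c,X))
E
```

```text
9.7 [ 0.4856 -0.1982  0.1736] [-179.8    -0.55  -26.16] [-0.87  0.26 -0.79] 0.0005126424431926542
[384 201] [317 203]
[384.37655424 198.19759019] [317.41576683 204.03719817]
[384.29368325 200.1428891 ] [317.42941758 201.92412383]
```

View pics/c6.png

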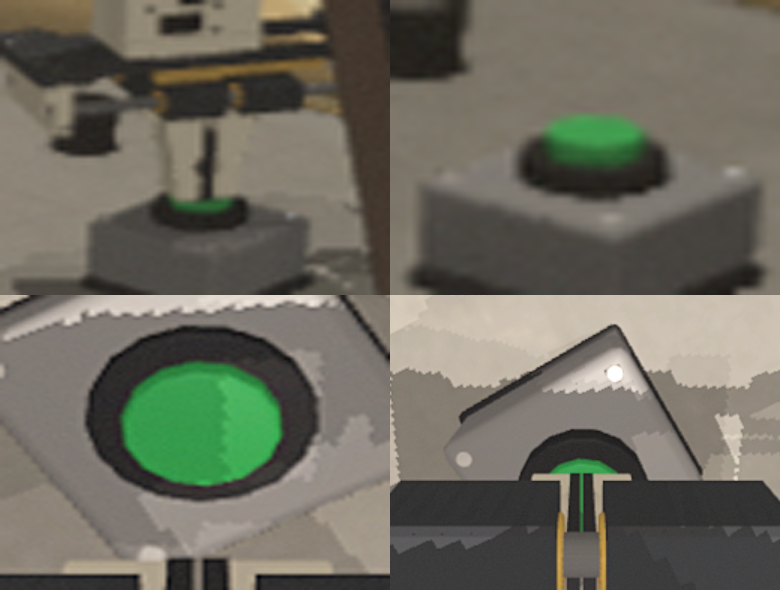

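The tip is centred over the green button, which sits in its black collar, and nothing else is near the gripper. I'll work out from the pressed wrist picture how deep the button actually was.

```bash
python3 - <<'E'
from h import *
p=ctrl.camera_params("wrist")
def C(pos,rpy):
    T=np.eye(4); T[:3,:3]=R.from_euler("xyz",rpy,degrees=True).as_matrix(); T[:3,3]=pos; return (p,T@p["mount"])
cp=C([.48346,-.1977,.06543],[-179.9,-.2,-26.1]); c5=C([.4787,-.1944,.1691],[-179.99,0,-26.18])
ax=np.array([np.cos(np.radians(-26.1)),np.sin(np.radians(-26.1)),0])
for nm,c in (("p_wrist",cp),("w5",c5)):
    im=cv2.imread(f"pics/{nm}.png"); O=np.array([.4825,-.197,0])
    col=int(round(proj(c,O+16*.001*ax+[0,0,.065])[0])); print(nm,"col",col)
    rows=range(150,242) if nm=="w5" else range(195,245)
    hsv=cv2.cvtColor(im,cv2.COLOR_BGR2HSV); strip=hsv[:,col-3:col+4].astype(float).mean(1)
    g=[r for r in rows if 45<strip[r,0]<80 and strip[r,1]>100]; k=[r for r in rows if strip[r,2]<70]
    print("green rows",g[0],g[-1],"black",k[:1],k[-1:])
    for z in (.068,.066,.064,.062): print(z,"green front edge",proj(c,O+.016*ax+[0,0,z])[1].round(1),"back",proj(c,O-.016*ax+[0,0,z])[1].round(1))
    print("collar outer front",proj(c,O+.024*ax+[0,0,.062])[1].round(1),"collar base",proj(c,O+.024*ax+[0,0,.05])[1].round(1))
    print([int(x) for x in strip[rows[0]:rows[-1],2]])
o=ctrl.get_obs(); print(o["tool_pos"],tool_delta([.4825,-.197,.068]),o["clock"])
E
```

```text
p_wrist col 317
green rows 231 240 black [211] [230]
0.068 green front edge 234.4 back 291.4
0.066 green front edge 232.9 back 289.3
0.064 green front edge 231.4 back 287.3
0.062 green front edge 230.0 back 285.4
collar outer front 215.2 collar base 208.0
[133, 134, 133, 134, 133, 134, 133, 134, 134, 133, 134, 134, 134, 134, 139, 122, 46, 33, 35, 39, 37, 38, 46, 55, 49, 47, 45, 45, 46, 46, 46, 46, 45, 46, 45, 51, 107, 143, 140, 154, 170, 167, 164, 164, 167, 149, 73, 77, 76]
w5 col 318
green rows 177 216 black [165] [241]
0.068 green front edge 177.1 back 215.6
0.066 green front edge 176.6 back 214.8
0.064 green front edge 176.0 back 214.0
0.062 green front edge 175.5 back 213.2
collar outer front 165.6 collar base 162.9
[222, 221, 220, 218, 217, 217, 220, 218, 215, 208, 164, 123, 129, 136, 121, 59, 29, 41, 50, 48, 46, 45, 46, 45, 46, 46, 63, 110, 132, 132, 149, 164, 161, 158, 158, 159, 158, 158, 157, 158, 157, 157, 157, 156, 156, 157, 156, 156, 154, 155, 155, 155, 155, 155, 155, 155, 155, 153, 153, 153, 153, 154, 154, 154, 154, 160, 142, 60, 54, 54, 49, 69, 130, 159, 153, 153, 153, 153, 154, 159, 159, 159, 162, 162, 163, 162, 158, 159, 156, 145, 111]
[ 0.4839281  -0.19789215  0.17113305] [-2.200e+00  1.000e-01  1.031e+02] 9.75
```

{"method": "apply_moves", "body": {"deltas": [{"fingers": 0,"delta_pos": [0,0,50],"angular": [0,0,0]},{"fingers": 0,"delta_pos": [0,0,90],"angular": [0,0,0]},{"fingers": 0,"delta_pos": [0,0,100],"angular": [0,0,0]},{"fingers": 0,"delta_pos": [0,0,102],"angular": [0,0,0]},{"fingers": 0,"delta_pos": [0,0,102],"angular": [0,0,0]}]}}

```text
clock: 10.25
tool_pos: [0.4807, -0.1978, 0.0667]
orientation: [179.9, 0.2, -26.2]
force: [-3.9, -0.2, 4.5]
opening: 0.0008
gripper_force: 2.3
```

{"method": "apply_moves", "body": {"deltas": [{"fingers": 0,"delta_pos": [0,0,1],"angular": [0,0,0]},{"fingers": 0,"delta_pos": [0,0,1],"angular": [0,0,0]}]}}

```text
clock: 10.45
tool_pos: [0.4815, -0.198, 0.0663]
orientation: [179.9, 0.1, -26.2]
force: [-3.9, 0.7, 6.5]
opening: 0.0003
gripper_force: 3.1
```

{"method": "apply_moves", "body": {"deltas": [{"fingers": 0,"delta_pos": [0,0,1],"angular": [0,0,0]},{"fingers": 0,"delta_pos": [0,0,1],"angular": [0,0,0]}]}}

```text
clock: 10.65
tool_pos: [0.4815, -0.198, 0.0661]
orientation: [179.9, 0.1, -26.2]
force: [-7.4, 2.9, 14.3]
opening: 0.0006
gripper_force: 7.5
```

{"method": "apply_moves", "body": {"deltas": [{"fingers": 0,"delta_pos": [0,0,1],"angular": [0,0,0]},{"fingers": 0,"delta_pos": [0,0,1],"angular": [0,0,0]}]}}

```text
clock: 10.85
tool_pos: [0.4815, -0.198, 0.0659]
orientation: [179.9, 0.1, -26.1]
force: [-10.1, 4.8, 24.7]
opening: 0.0006
gripper_force: 11.9
```

{"method": "apply_moves", "body": {"deltas": [{"fingers": 0,"delta_pos": [0,0,-4],"angular": [0,0,0]},{"fingers": 0,"delta_pos": [0,0,-4],"angular": [0,0,0]}]}}

```text
clock: 11.05
tool_pos: [0.4822, -0.198, 0.0688]
orientation: [180.0, -0.0, -26.2]
force: [-2.7, -0.4, 4.0]
opening: 0.0008
gripper_force: 1.7
```

{"method": "apply_moves", "body": {"deltas": [{"fingers": 0,"delta_pos": [0,0,-1],"angular": [0,0,0]},{"fingers": 0,"delta_pos": [0,0,-1],"angular": [0,0,0]}]}}

```text
clock: 11.25
tool_pos: [0.4822, -0.198, 0.0689]
orientation: [180.0, 0.0, -26.2]
force: [-2.0, -0.9, 3.7]
opening: 0.0003
gripper_force: 1.7
```

{"method": "apply_moves", "body": {"deltas": [{"fingers": 0,"delta_pos": [0,0,-1],"angular": [0,0,0]},{"fingers": 0,"delta_pos": [0,0,-1],"angular": [0,0,0]}]}}

```text
clock: 11.45
tool_pos: [0.4823, -0.198, 0.0696]
orientation: [180.0, 0.0, -26.2]
force: [-2.5, -1.2, 2.8]
opening: 0.0001
gripper_force: 1.4
```

{"method": "apply_moves", "body": {"deltas": [{"fingers": 0,"delta_pos": [0,0,-2],"angular": [0,0,0]},{"fingers": 0,"delta_pos": [0,0,-2],"angular": [0,0,0]}]}}

```text
clock: 11.65
tool_pos: [0.4826, -0.1979, 0.0717]
orientation: [-180.0, -0.0, -26.2]
force: [-0.7, -1.2, 1.1]
opening: 0.0002
gripper_force: 0.8
```

Contact starts at about z 0.072 and the hard stop is at 0.066, with about 5 N of spring. That is the full 6 mm of travel, so the button was pressed fully. Lifting clear and running final checks, including the latched head height in picture w2.

{"method": "apply_moves", "body": {"deltas": [{"fingers": 0,"delta_pos": [0,0,-1],"angular": [0,0,0]},{"fingers": 0,"delta_pos": [0,0,-1],"angular": [0,0,0]}]}}

```text
clock: 11.85
tool_pos: [0.4825, -0.1977, 0.0725]
orientation: [-180.0, -0.0, -26.2]
force: [-0.2, 0.7, 0.1]
opening: 0.0007
gripper_force: 0.0
```

{"method": "apply_moves", "body": {"deltas": [{"fingers": 0,"delta_pos": [0,0,-40],"angular": [0,0,0]},{"fingers": 0,"delta_pos": [0,0,-80],"angular": [0,0,0]},{"fingers": 0,"delta_pos": [0,0,-97],"angular": [0,0,0]},{"fingers": 0,"delta_pos": [0,0,-97],"angular": [0,0,0]},{"fingers": 0,"delta_pos": [0,0,-97],"angular": [0,0,0]},{"fingers": 0,"delta_pos": [0,0,-97],"angular": [0,0,0]}]}}

```text
clock: 12.45
tool_pos: [0.4816, -0.1977, 0.1684]
orientation: [180.0, 0.1, -26.2]
force: [-0.1, 1.0, -0.4]
opening: 0.0005
gripper_force: 0.0
```

```bash
python3 look.py w7; python3 - <<'E'
from h import *
p=ctrl.camera_params("wrist")
def C(pos,rpy):
    T=np.eye(4); T[:3,:3]=R.from_euler("xyz",rpy,degrees=True).as_matrix(); T[:3,3]=pos; return (p,T@p["mount"])
c2=C([.5077,.150,.1288],[179.96,.05,-32.23]); c4=cam("wrist"); O=np.array([.4722,.1397,0]); ax=np.array([np.cos(np.radians(-32)),np.sin(np.radians(-32)),0])
print("w2 wing end top / disc front edge / shroud inner front, out then latched")
for d in (0,.0077): print(proj(c2,O+.0315*ax+[0,0,.105-d]).round(1),proj(c2,O+.0335*ax+[0,0,.085-d]).round(1),proj(c2,O+.037*ax+[0,0,.081]).round(1))
im=cv2.imread("pics/w2.png"); print("col362 BGR rows200-226",im[200:228,362].tolist())
g=im[190:240:2,352]; print("col352 rows190..",g.tolist())
s=ctrl.snapshot("scene"); t=ctrl.snapshot("top"); cv2.imwrite("pics/s7.png",s[...,::-1]); cv2.imwrite("pics/t7.png",t[...,::-1])
for n,a,b in (("scene",cv2.imread("pics/scene0.png"),s),("top",cv2.imread("pics/top0.png"),t)):
    a=a[...,::-1].copy()
    for nm,col,near in (("red",RED,(292,238) if n=="scene" else (228,242)),("green",GREEN,(385,201) if n=="scene" else (370,239))):
        for i in (a,b):
            try: k=blob(i,*col,near); print(n,nm,cv2.boundingRect(k),cv2.contourArea(k))
            except ValueError: print(n,nm,"hidden")
c=cam("wrist"); w=cv2.imread("pics/w7.png")[...,::-1].copy(); e=cv2.fitEllipse(blob(w,*GREEN)); print(e)
E
```

```text
12.5 [ 0.4816 -0.1977  0.1683] [ 1.7996e+02  1.2000e-01 -2.6190e+01] [ 0.04 -0.38 -0.59] 0.000456526485967475
w2 wing end top / disc front edge / shroud inner front, out then latched
[365.  229.6] [360.8 214.9] [360.2 207.7]
[363.2 224.9] [359.3 211.1] [360.2 207.7]
col362 BGR rows200-226 [[17, 134, 175], [6, 144, 187], [2, 179, 223], [0, 195, 241], [0, 190, 237], [0, 185, 231], [0, 185, 229], [0, 189, 233], [15, 165, 203], [40, 16, 65], [27, 30, 156], [27, 36, 188], [29, 37, 200], [25, 37, 206], [29, 40, 207], [35, 38, 195], [24, 27, 172], [27, 33, 161], [29, 28, 165], [25, 32, 164], [22, 29, 163], [23, 25, 162], [24, 30, 163], [30, 33, 162], [21, 27, 157], [27, 32, 156], [25, 29, 158], [21, 28, 167]]
col352 rows190.. [[38, 36, 38], [58, 50, 48], [31, 120, 157], [21, 137, 178], [20, 137, 179], [19, 135, 176], [0, 154, 198], [0, 193, 238], [0, 186, 230], [12, 176, 215], [28, 15, 122], [26, 36, 192], [30, 43, 211], [23, 33, 182], [26, 33, 164], [25, 31, 163], [29, 35, 163], [28, 33, 161], [31, 35, 159], [23, 31, 167], [23, 28, 166], [28, 27, 167], [25, 25, 167], [19, 26, 165], [26, 30, 166]]
scene red (278, 220, 28, 22) 301.5
scene red (278, 220, 28, 22) 296.5
scene green (380, 196, 11, 8) 53.0
scene green (380, 197, 11, 7) 49.5
top red (216, 229, 28, 28) 568.5
top red (141, 192, 10, 23) 133.0
top green (363, 232, 13, 14) 125.0
top green hidden
((316.75439453125, 201.2244110107422), (39.2299919128418, 39.63364028930664), 176.9299774169922)
```

```bash
python3 -c "
from plant import ctrl
print(ctrl.close_job())"
```

```text
the job is handed in; nothing more can be done
None
```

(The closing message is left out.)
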